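# Fit the webcam and tighten the boom stand to the click

### The job

Set the webcam gently upright with its domed foot in the round cup of the boom stand, facing any way, and let go. Then pull the click wrench on the stand's bolt clockwise (seen from above) until its handle breaks over and stays bent; stop there without pulling on and over-tightening the bolt, let go, and leave the other things on the desk where they are.

Things in the scene. Friction and masses are not known exactly. Their poses are not given: they have to be found in the camera images.
- stand: Boom stand fixed to the desk. Origin on the desk under the bolt axis, z up. In its frame (mm): dark base plate x -60..90, y -55..225, 12 thick; bolt block 50 x 50, top z 57; cup axis at (0, 170); post 28 thick at (68, 50), to z 260; bracket x -63..87, y 27..73, z 250..280.
- boom (a point): Midpoint of the two dark boom tubes, axes as the stand's; at x 0, y -150, z 265 mm in the stand's frame. Each tube is 12 mm thick, at x -23.5 and +23.5 mm; both run along y from +210 to -140 mm from here, with a block 65 x 30 x 30 mm at y -150. They hang over the wrench handle and bar a tool pointing straight down: come from the stand's -x side, leaning about 35 degrees.
- cup (a point): Centre of the mouth of the aluminium cup on the stand, 58 mm above the desk, axes as the stand's. A conical dish: mouth 88 mm outer, about 78 mm inner diameter, narrowing to about 34 mm at the inner floor 21 mm down. It centres the webcam's foot by itself.
- webcam: Loose black webcam, 140 g. Origin at the centre of its underside, z up. Domed foot 56 mm in diameter (flat spot 24 mm, widest 20 mm up, 27 mm high), neck 18 mm, on top a barrel 34 mm in diameter, 52 mm long along its x (lens to -x), barrel axis 65 mm above the origin. Grip the barrel across y. Seated in the cup, its origin is about 20 mm below point cup.
- bolt (a point): On the bolt's upright axis at the height of the wrench handle's axis (78 mm above the desk); turns with the wrench head. The wrench is captive on the bolt. The bolt turns clockwise from above against light friction (0.25 N m) for 0.9 to 1.1 rad from the start, then comes up tight; where is not shown and must be felt.
- handle_grip (a point): Point to grip on the axis of the wrench's round black rubber handle, 24 mm thick, level. 150 mm from the bolt axis while the wrench is straight. The rubber covers 85 to 215 mm from the bolt axis. Its y axis points along the handle towards the bolt, z up.
- handle (a joint): Break-over angle of the handle (rad) about an upright pivot 45 mm from the bolt axis, positive clockwise from above; 0 straight. A detent lets go at about 1.4 N m (13 N at the grip point, square to the handle); then resistance falls to nothing at 0.28 rad, and past that the handle goes over by itself to 0.42, a hard end stop, and stays.
- mouse: Black computer mouse, 110 x 58 x 34 mm; origin at the centre of its underside. Leave alone.
- mug: White mug, 80 mm in diameter, 90 mm high, handle at +y; origin at the centre of its underside. Leave alone.
- driver: Screwdriver 140 mm long, lying along its x. Leave alone.
- tin: Grey open parts tray 70 x 90 x 28 mm; origin at the centre of its underside. Leave alone.
- speaker: White rounded smart speaker, 94 mm in diameter, 142 mm high; origin at the centre of its underside. Leave alone.
- figure: Small grey toy robot on a black base, 120 mm high; origin at the centre of its underside. Leave alone.
- clamping (a joint): How far the tightened bolt winds up the springy clamp under it (rad, clockwise): 0.025 rad per N m on the bolt, within 0.01 while it turns loose, about 0.05 when the handle trips, 0.12 (32 N at the grip point) is over-tightened.

How it is judged:
On the way, in this order (a step that is already met when the one before it is completed fails the run):
1. the webcam stands seated and upright in the cup, let go, the wrench not yet tripped (horizontal distance between webcam and cup below 0.005 m and z of webcam in the frame of cup below -0.016 m and angle between webcam's own z axis and vertical below 0.1 rad and contact force between the fingers and webcam below 0.1 N and value of joint handle below 0.1 rad), for 0.2 s.
2. the wrench handle has broken over (value of joint handle above 0.33 rad), for 0.2 s.
At the end, for the whole second after the job is handed in: The webcam rests upright (within 0.1 rad) and centred (5 mm) in the cup, its underside at least 16 mm below the mouth, and the wrench handle stays broken over beyond 0.33 rad (horizontal distance between webcam and cup below 0.005 m and z of webcam in the frame of cup below -0.016 m and angle between webcam's own z axis and vertical below 0.1 rad and linear speed of webcam below 0.02 m/s and value of joint handle above 0.33 rad); the robot touches nothing.
It fails at once if the bolt over-tightened by pulling on hard (clamp wound up beyond 0.12 rad) (value of joint clamping above 0.12 rad).
It fails at once if the webcam dropped or thrown into the cup (moving unheld at over 0.35 m/s) or rammed into the stand (over 120 N) (contact force between webcam and stand above 120 N or (distance between webcam and cup below 0.1 m and contact force between the fingers and webcam below 0.1 N and linear speed of webcam above 0.35 m/s)).
It fails at once if another thing on the desk shifted by more than 20 mm (distance of any of mouse, mug, driver, tin, speaker, figure from where it was at the start of the episode above 0.02 m).
It also fails if it takes over 64 s, if anything falls off the work surface, if the arm or the gripper's body presses on something with over 40 N, if the wrist force passes 120 N, or if a joint passes its speed limit or range.

### The arm

A 7-joint arm with a two-finger parallel gripper is mounted at the origin on the work surface. World frame = base frame: x ahead of the robot, y to its left, z up, the work surface at z = 0. Lengths are in m, angles in rad, forces in N, time in s.
With the tool pointing down it reaches from about 0.4 to 0.75 m from the base axis. Payload 19.5 kg.
Tool frame: the origin (TCP) lies between the finger pads, 19 mm behind the fingertips; this is the grasp point; z points along the fingers, y is the line along which they close (so a half turn about z gives the same grasp; the last joint's range is limited). The gripper opens to 85 mm and grips with 20 to 120 N. Pads are 22 mm wide; open, the fingers measure 114 mm over their backs; the gripper's body (76 mm by 85 mm) begins 54 mm behind the grasp point. The pads swing forward as they close: fully open they stand 13 mm farther back than shut.
Start: joints at [1.257, 0.707, -0.028, 1.485, 0.022, 0.951, -0.075], TCP at [0.154, -0.554, 0.25] pointing down, gripper open.
Joint ranges: [-2.71, 2.71], [-0.32, 2.16], [-1.57, 1.52], [0, 2.45], [-1.46, 4.6], [0, 2.02], [-2.83, 2.83]. Speed limits (rad/s): [1.89, 1.89, 2.57, 2.57, 3.01, 3.01, 3.01].

### API

Orientations are given as a 3x3 rotation matrix whose columns are the frame's x, y, z axes.
In Python, from station import env gives the robot as it stands.
- The arm moves only by the shell command python3 shift.py 'ROWS' [OPENING] [FORCE]. ROWS is a JSON list of rows, 1 to 10 of them, each written [[dx, dy, dz], turn]: dx, dy, dz in m, then a turn about the tool's z in rad; each row is the pose to reach, as a shift and turn from the pose commanded when the command began, along the tool's axes at that moment; what a row does not reach only later rows make up. A row lasts 1/10 s, in which the tool goes at most 0.05 m and 0.15 rad, less where a joint would pass 70% of its speed; a pose out of reach is approached as far as the arm can. OPENING is the opening from 0.0 (shut) to 1.0 (fully open), set as the command begins (- or left out keeps the last). The fingers move at their own pace and stop on an object; FORCE is the grip in N (left out, the last holds). Time passes only in rows, so rows that do not move let the fingers close. It prints the time, the measured TCP pose, the force, the opening and the grip force at its end. Input that does not fit is refused with a message, and nothing moves.
- env.sense(): the state, without advancing time (a new reading comes with each control period).
- env.read_camera(name): name is "side" or "top" or "wrist"; returns the picture (420x560x3 uint8, red, green, blue); there is no depth.
- env.camera_model(name): a dict with "K" (3x3 intrinsics, pixels), "world_to_cam" (4x4, takes a point from world to camera coordinates); the wrist camera has in their place "mount" (4x4, takes a point from camera to tool coordinates, whose origin is the TCP and whose axes are the flange's). Camera axes: x right, y down, z forward; pixel columns grow to the right and rows downward; lengths in m; the calibration is good to about 2 mm. A picture is of the moment at which its call begins: read the wrist's pose just before it. camera_model takes no time and is no camera call.
- env.job_done(): hands the job in; it is judged then, once.
The state is a dict: "time_s": time; "q": joint angles; "qd": joint speeds; "effort": joint torques, N m; "tcp_pos": TCP position; "ee_rot": TCP orientation; "wrist_force": force on the tool from outside, world axes, zero at the start; "moment": the same for the moment, N m; "finger_gap": opening from 0.0 (shut) to 1.0 (fully open); "finger_force": force on a finger pad.
Only numpy, scipy, OpenCV 4.12 (cv2) and the standard library are available. Lean on these libraries where they do the work, as an engineer would, in place of code of your own. Each camera call takes 0.05 s, during which the arm holds its last target. There are 200 camera calls.

## Working session

There is one attempt and no reset: what is moved stays moved. The work goes in short steps, Python scripts to look and compute and a shell command to move; the robot and the scene stay as the last step left them, time stands still between calls to the robot, and variables do not carry over. Pictures are saved under pics/ and viewed, at most 10 in all, crops included, and the job is handed in when it is done.

```bash
ls; mkdir -p pics; python3 - <<'E'
from station import env
import cv2,numpy as np
for n in("top","side"):
    cv2.imwrite(f"pics/{n}0.png",env.read_camera(n)[:,:,::-1]); m=env.camera_model(n); print(n,np.round(m["K"],1).tolist(),np.round(m["world_to_cam"],4).tolist())
m=env.camera_model("wrist");print(np.round(m["K"],1).tolist(),np.round(m["mount"],4).tolist())
s=env.sense();print(s)
E
```

```text
pics
shift.py
station.py
top [[444.9, 0.0, 272.7], [0.0, 444.9, 201.6], [0.0, 0.0, 1.0]] [[0.0017, -1.0, 0.0009, 0.0284], [-0.9952, -0.0018, -0.0976, 0.5387], [0.0976, -0.0007, -0.9952, 1.4486], [0.0, 0.0, 0.0, 1.0]]
side [[508.3, 0.0, 278.2], [0.0, 508.3, 209.6], [0.0, 0.0, 1.0]] [[-0.9966, -0.082, -0.0064, 0.5342], [-0.0547, 0.7187, -0.6931, 0.132], [0.0614, -0.6904, -0.7208, 1.3807], [0.0, 0.0, 0.0, 1.0]]
[[314.4, 0.0, 278.5], [0.0, 314.4, 210.7], [0.0, 0.0, 1.0]] [[0.0002, -0.96, -0.28, 0.0706], [1.0, -0.0, 0.0007, 0.0005], [-0.0006, -0.28, 0.96, -0.1241], [0.0, 0.0, 0.0, 1.0]]
{'time_s': 0.1, 'q': array([ 1.25725519,  0.70703883, -0.02759788,  1.48496889,  0.02199071,
        0.95091606, -0.07547908]), 'qd': array([ 0.00113977, -0.00098171,  0.00019383,  0.00135256, -0.00171872,
        0.00049746, -0.00103019]), 'effort': array([ 3.21045969e-03, -8.84278393e+01,  1.23688962e+00, -2.36450207e+01,
        1.70765963e-02,  5.02755851e-03,  3.01089415e-06]), 'tcp_pos': array([ 0.15432164, -0.55366323,  0.24957157]), 'ee_rot': array([[ 9.63278022e-01,  2.68505780e-01, -3.12135528e-04],
       [ 2.68505959e-01, -9.63277524e-01,  9.80387379e-04],
       [-3.74334609e-05, -1.02819586e-03, -9.99999471e-01]]), 'wrist_force': array([ 0.69821885,  1.03221874, -0.21442245]), 'moment': array([-0.0021265 , -0.0022215 , -0.02184265]), 'finger_force': 0.0, 'finger_gap': 1.0002449247316418}
```

View pics/top0.png

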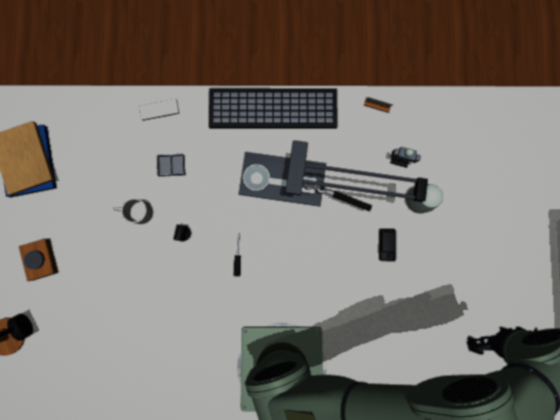

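View pics/side0.png

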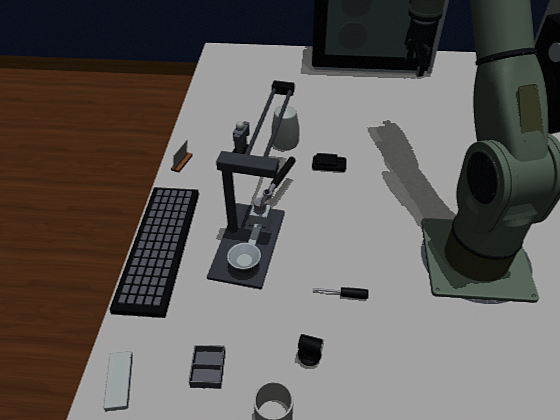

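The top view shows the webcam at about (182,232), the cup at (257,177), the bolt near (311,183) and the handle running from (335,195) to (371,207). In the side view the webcam is at (310,350) and the cup at (243,257). I'll enlarge these areas to measure them.

```bash
python3 - <<'E'
import cv2,numpy as np
t=cv2.imread("pics/top0.png");s=cv2.imread("pics/side0.png")
f=lambda im,x,y,w,h,k:cv2.convertScaleAbs(cv2.resize(im[y:y+h,x:x+w],None,fx=k,fy=k,interpolation=cv2.INTER_CUBIC),alpha=1.6,beta=25)
a=f(t,230,130,160,90,5); b1=f(t,150,205,66,50,6); b2=f(s,280,325,66,50,6)
c=np.zeros((600,800,3),np.uint8)
cv2.imwrite("pics/c1.png",np.vstack([a[:,:800],0*a[:0]]))
c=np.vstack([np.hstack([b1,b2])]);c2=f(s,200,145,132,140,2.0)
p=np.zeros((580,800,3),np.uint8);p[:300,:792]=c;p[300:580,:264]=c2
cv2.imwrite("pics/c2.png",p)
E
```

```text
(no output)
```

View pics/c1.png

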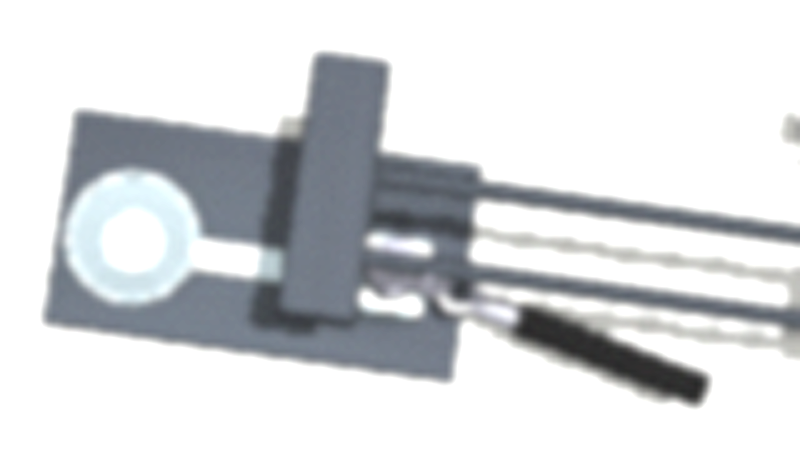

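View pics/c2.png

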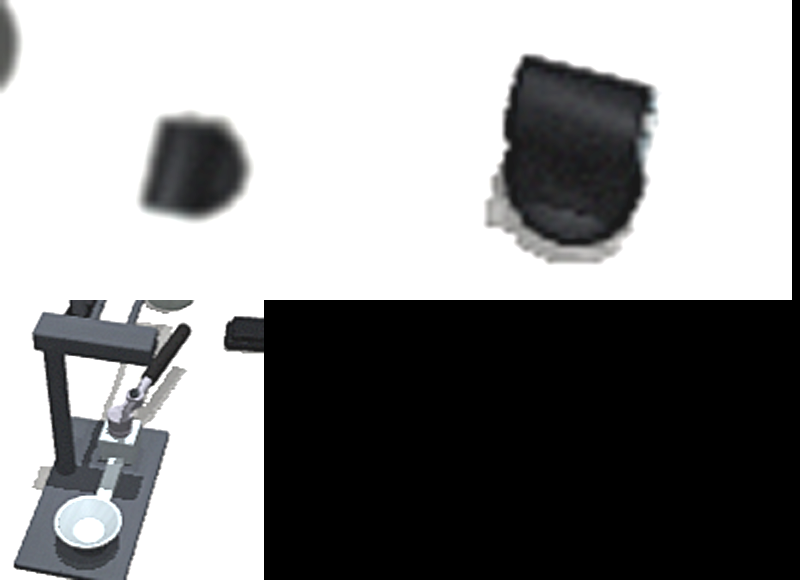

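c1 shows the base plate corners at (78,110), (480,167), (450,380) and (45,322), the cup at (133,237), and the handle rubber from (520,322) to (701,390). c2 shows the barrel ends at (188,118)/(167,210) from above and (518,99)/(648,130) from the side.

```bash
cat > h.py <<'E'
from station import env
import numpy as np, cv2
from scipy.optimize import least_squares
M={n:env.camera_model(n) for n in("top","side")}
def proj(n,P):
    P=np.atleast_2d(P); c=P@M[n]["world_to_cam"][:3,:3].T+M[n]["world_to_cam"][:3,3]; u=c@M[n]["K"].T; return u[:,:2]/u[:,2:]
def ray(n,uv,z):
    R=M[n]["world_to_cam"][:3,:3];t=M[n]["world_to_cam"][:3,3]
    d=R.T@np.linalg.solve(M[n]["K"],[*uv,1]);o=-R.T@t
    return o+d*(z-o[2])/d[2]
def tri(a,b):
    return least_squares(lambda p:np.r_[(proj("top",p)-a)[0],(proj("side",p)-b)[0]],[.5,.1,.06])
E
python3 - <<'E'
from h import *
c=lambda x,y,x0,y0,k:((np.array([x,y])+.5)/k-.5+[x0,y0])
C=[c(x,y,230,130,5) for x,y in((78,110),(480,167),(450,380),(45,322))]
P=np.array([(90,225,12),(90,-55,12),(-60,-55,12),(-60,225,12),(0,170,58)])/1e3
C=np.array(C+[c(133,237,230,130,5)])
Sc=c(88,521-300,200,145,2.0)
def W(v,P): 
    a=v[2];return np.c_[v[0]+np.cos(a)*P[:,0]-np.sin(a)*P[:,1],v[1]+np.sin(a)*P[:,0]+np.cos(a)*P[:,1],P[:,2]]
r=least_squares(lambda v:np.r_[(proj("top",W(v,P))-C).ravel(),(proj("side",W(v,P[4:]))-Sc).ravel()],[.6,-.05,0])
print("stand",r.x,"res",np.round(r.fun,1)); print("cup",W(r.x,P[4:]))
h0=ray("top",c(520,322,230,130,5),.078);h1=ray("top",c(701,390,230,130,5),.078)
b=np.array([*r.x[:2],.078]); print("handle",h0,h1,np.linalg.norm(h0-b),np.linalg.norm(h1-b),[np.arctan2(*(h-b)[[1,0]]) for h in(h0,h1)])
w=[]
for a,s in(((188,118),(122,99)),((167,210),(252,130))):
  for aa,ss in((a,s),):
    q=tri(c(*aa,150,205,6),c(*ss,280,325,6));print("end",q.x,np.round(q.fun,1)); print(ray("top",c(*aa,150,205,6),.065),ray("side",c(*ss,280,325,6),.065))
E
cat >> h.py <<'E'
def to(*pts):
    s=env.sense();R=s["ee_rot"];
    for p in pts: print("tool delta",np.round(R.T@(np.array(p)-s["tcp_pos"]),4))
    print("y-axis yaw",np.arctan2(R[1,1],R[0,1]),"z",np.round(R[:,2],3),"F",np.round(s["wrist_force"],1),"t",s["time_s"],"q",np.round(s["q"],2))
E
python3 -c "
from h import *
to((.42,-.25,.25),(.42,.1,.25),(.436,.329,.20),(.436,.329,.066))"
```

```text
tool delta [ 3.375e-01 -2.212e-01 -2.000e-04]
tool delta [ 4.314e-01 -5.583e-01  1.000e-04]
tool delta [ 0.5083 -0.7746  0.0503]
tool delta [ 0.5083 -0.7744  0.1843]
y-axis yaw -1.298954666288749 z [-0.     0.001 -1.   ] F [ 0.7  1.  -0.2] t 0.1 q [ 1.26  0.71 -0.03  1.48  0.02  0.95 -0.08]
```

```bash
python3 shift.py '[[[0.042, -0.028, 0], 0], [[0.084, -0.055, 0], 0], [[0.127, -0.083, 0], 0], [[0.169, -0.111, 0], 0], [[0.211, -0.138, 0], 0], [[0.253, -0.166, 0], 0], [[0.295, -0.194, 0], 0], [[0.337, -0.221, 0], 0], [[0.35, -0.266, 0], 0], [[0.362, -0.31, 0], 0]]' 1.0 30
python3 shift.py '[[[0.013, -0.048, 0], 0.1], [[0.027, -0.096, 0], 0.2], [[0.04, -0.144, 0], 0.3], [[0.053, -0.19, 0], 0.4], [[0.069, -0.248, 0], 0.47], [[0.085, -0.29, 0.01], 0.47], [[0.1, -0.335, 0.02], 0.47], [[0.115, -0.38, 0.03], 0.47], [[0.13, -0.425, 0.04], 0.47], [[0.146, -0.465, 0.05], 0.47]]'
python3 - <<'E'
from h import *
to((.436,.329,.20),(.436,.329,.066))
s=env.sense();cv2.imwrite("pics/w1.png",env.read_camera("wrist")[:,:,::-1])
E
```

```text
time_s: 1.1
tcp_pos: [0.4201, -0.1558, 0.2496]
ee_rot: [[0.963, 0.269, -0.0], [0.269, -0.963, 0.0], [-0.0, -0.001, -1.0]]
wrist_force: [0.7, 1.3, -0.3]
finger_gap: 0.999
finger_force: 0.0
time_s: 2.1
tcp_pos: [0.4342, 0.3211, 0.2019]
ee_rot: [[0.981, -0.196, -0.0], [-0.196, -0.981, -0.0], [-0.0, 0.0, -1.0]]
wrist_force: [0.6, -0.9, -0.6]
finger_gap: 1.004
finger_force: 0.0
tool delta [ 0.0002 -0.0081  0.0019]
tool delta [ 0.0003 -0.0081  0.1359]
y-axis yaw -1.7684434744000523 z [-0. -0. -1.] F [ 0.6 -0.9 -0.6] t 2.1 q [-0.85  0.74  0.29  1.68 -0.28  0.76 -2.2 ]
```

View pics/w1.png

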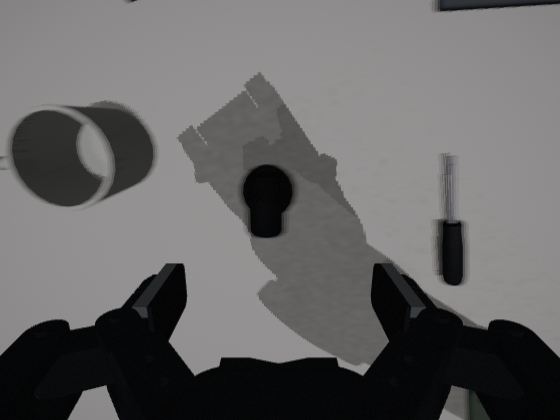

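```bash
python3 - <<'E'
from h import *
m=env.camera_model("wrist");s=env.sense();print(s["tcp_pos"],s["qd"].round(2));R=s["ee_rot"]
def pw(p):
    t=R.T@(np.array(p)-s["tcp_pos"]); c=np.linalg.inv(m["mount"])@np.r_[t,1]; u=m["K"]@c[:3]; return (u[:2]/u[2]).round(0)
for p in((.4605,.324,.065),(.4117,.3338,.065),(.436,.329,0),(.436,.329,.02),(.436,.329,.082)): print(p,pw(p))
for uv in((267,190),(266,235),(267,166),(267,214)):
    d=R@m["mount"][:3,:3]@np.linalg.solve(m["K"],[*uv,1]); o=s["tcp_pos"]+R@m["mount"][:3,3]
    print(uv,[ (o+d*(z-o[2])/d[2]).round(3).tolist() for z in(0,.02,.065,.082)])
im=cv2.imread("pics/w1.png")[140:260,200:340]
t=cv2.imread("pics/top0.png")[205:255,150:215];sd=cv2.imread("pics/side0.png")[330:375,285:335]
f=lambda i,w,h:cv2.convertScaleAbs(cv2.resize(i,(w,h),interpolation=cv2.INTER_CUBIC),alpha=4,beta=0)
cv2.imwrite("pics/w2.png",np.hstack([f(im,420,360),f(sd,380,360)]))
E
```

```text
[0.43271438 0.32878567 0.19960372] [ 0.06 -0.05 -0.02  0.11  0.02 -0.07  0.12]
(0.4605, 0.324, 0.065) [277. 172.]
(0.4117, 0.3338, 0.065) [277. 229.]
(0.436, 0.329, 0) [277. 186.]
(0.436, 0.329, 0.02) [277. 190.]
(0.436, 0.329, 0.082) [277. 207.]
(267, 190) [[0.434, 0.341, 0.0], [0.438, 0.339, 0.02], [0.447, 0.335, 0.065], [0.451, 0.334, 0.082]]
(266, 235) [[0.384, 0.352, 0.0], [0.392, 0.349, 0.02], [0.408, 0.344, 0.065], [0.414, 0.342, 0.082]]
(267, 166) [[0.458, 0.335, 0.0], [0.461, 0.334, 0.02], [0.467, 0.331, 0.065], [0.47, 0.33, 0.082]]
(267, 214) [[0.408, 0.346, 0.0], [0.414, 0.344, 0.02], [0.427, 0.339, 0.065], [0.432, 0.338, 0.082]]
```

View pics/w2.png

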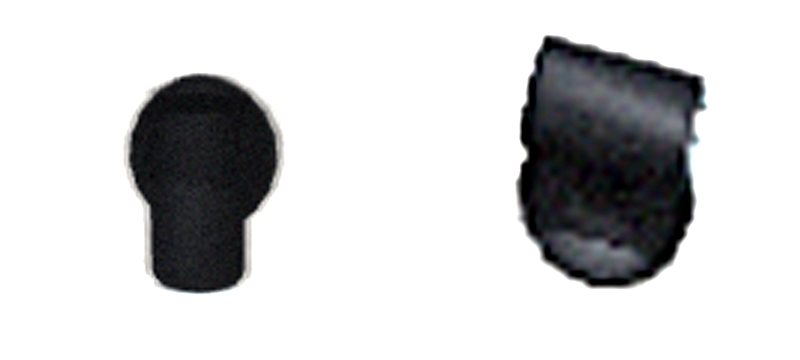

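The webcam is upright and at the predicted spot. The offset in the picture came from the arm still moving. I'll descend.

```bash
python3 shift.py '[[[0.001, 0, 0.035], 0], [[0.002, 0, 0.07], 0], [[0.003, 0, 0.095], 0], [[0.003, 0, 0.095], 0], [[0.003, 0, 0.095], 0]]'; python3 -c "
from h import *
to((.436,.329,.066))"
```

```text
time_s: 2.65
tcp_pos: [0.4378, 0.3182, 0.1079]
ee_rot: [[0.98, -0.197, -0.0], [-0.197, -0.98, -0.0], [-0.0, 0.0, -1.0]]
wrist_force: [-0.3, -0.6, 0.7]
finger_gap: 0.997
finger_force: 0.0
tool delta [-0.0039 -0.0103  0.0419]
y-axis yaw -1.7691945246128407 z [-0. -0. -1.] F [-0.3 -0.6  0.7] t 2.65 q [-0.8   0.88  0.22  1.76 -0.33  0.53 -2.14]
```

```bash
python3 shift.py '[[[-0.004, -0.010, 0], 0], [[-0.004, -0.010, 0.02], 0], [[-0.004, -0.010, 0.041], 0], [[-0.004, -0.010, 0.041], 0], [[-0.004, -0.010, 0.041], 0]]'; python3 shift.py '[[[0, 0, 0], 0], [[0, 0, 0], 0], [[0, 0, 0], 0], [[0, 0, 0], 0], [[0, 0, 0], 0], [[0, 0, 0], 0]]' 0 30;  python3 -c "
from h import *
to((.436,.329,.066))"
```

```text
time_s: 3.15
tcp_pos: [0.4359, 0.3295, 0.0675]
ee_rot: [[0.98, -0.197, 0.001], [-0.197, -0.98, 0.001], [0.001, -0.001, -1.0]]
wrist_force: [-0.4, -0.3, 1.2]
finger_gap: 0.999
finger_force: 0.0
time_s: 3.75
tcp_pos: [0.4359, 0.329, 0.0669]
ee_rot: [[0.98, -0.197, 0.001], [-0.197, -0.98, 0.001], [0.0, -0.001, -1.0]]
wrist_force: [-1.2, -0.1, 7.7]
finger_gap: 0.385
finger_force: 29.1
tool delta [0.0001 0.     0.0009]
y-axis yaw -1.7691289952122269 z [ 0.001  0.001 -1.   ] F [-1.2 -0.1  7.7] t 3.75 q [-0.8   0.95  0.19  1.76 -0.35  0.46 -2.14]
```

```bash
python3 shift.py '[[[0, 0, -0.03], 0], [[0, 0, -0.07], 0], [[0, 0, -0.12], 0], [[0, 0, -0.12], 0]]'; python3 -c "
from h import *
to((.6166,.0839,.19),(.6166,.0839,.14))"
```

```text
time_s: 4.15
tcp_pos: [0.4373, 0.3297, 0.1916]
ee_rot: [[0.98, -0.197, 0.006], [-0.197, -0.98, 0.005], [0.005, -0.006, -1.0]]
wrist_force: [0.8, 0.3, -2.4]
finger_gap: 0.386
finger_force: 30.7
tool delta [0.2243 0.2056 0.0016]
tool delta [0.224  0.2059 0.0516]
y-axis yaw -1.7691975779886369 z [ 0.006  0.005 -1.   ] F [ 0.8  0.3 -2.4] t 4.15 q [-0.85  0.76  0.29  1.68 -0.29  0.74 -2.19]
```

```bash
python3 shift.py '[[[0.03, 0.027, 0], 0], [[0.06, 0.055, 0], 0], [[0.09, 0.083, 0], 0], [[0.12, 0.11, 0], 0], [[0.15, 0.138, 0], 0], [[0.18, 0.165, 0], 0], [[0.205, 0.188, 0], 0], [[0.224, 0.206, 0], 0], [[0.224, 0.206, 0], 0], [[0.224, 0.206, 0], 0]]'; python3 - <<'E'
from h import *
to((.6166,.0839,.14),(.6166,.0839,.106))
cv2.imwrite("pics/s2.png",env.read_camera("side")[130:300,180:420,::-1])
i=cv2.imread("pics/s2.png");cv2.imwrite("pics/s2.png",cv2.resize(i,None,fx=3,fy=3,interpolation=cv2.INTER_CUBIC))
E
```

```text
time_s: 5.15
tcp_pos: [0.6146, 0.0826, 0.186]
ee_rot: [[0.98, -0.198, -0.001], [-0.198, -0.98, 0.0], [-0.001, -0.0, -1.0]]
wrist_force: [-0.6, 0.3, -1.3]
finger_gap: 0.386
finger_force: 30.6
tool delta [ 0.0018 -0.0017  0.046 ]
tool delta [ 0.0018 -0.0017  0.08  ]
y-axis yaw -1.7697553489242357 z [-0.001  0.    -1.   ] F [-0.6  0.3 -1.3] t 5.15 q [-0.29  0.86  0.22  1.39 -0.22  0.91 -1.78]
```

View pics/s2.png

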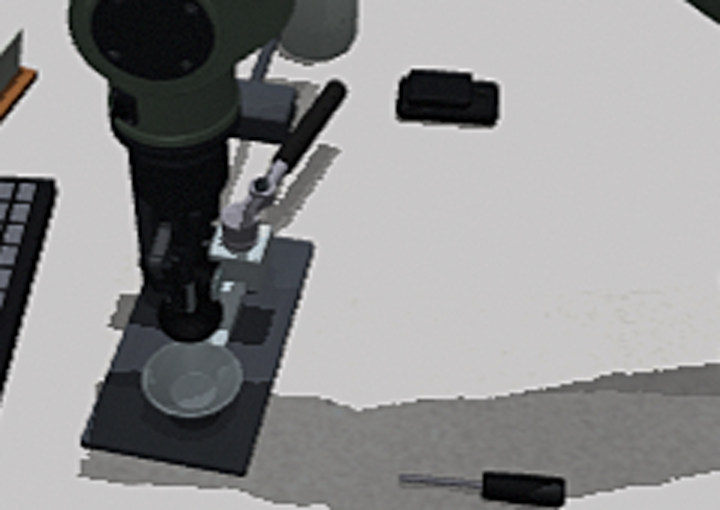

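The webcam hangs clear over the cup (at about (192,378) in the crop), and the gripper clears the bracket. I'll lower it.

```bash
python3 shift.py '[[[0.002, -0.002, 0.02], 0], [[0.002, -0.002, 0.04], 0], [[0.002, -0.002, 0.055], 0], [[0.002, -0.002, 0.065], 0], [[0.002, -0.002, 0.065], 0], [[0.002, -0.002, 0.065], 0]]'; python3 -c "
from h import *
to((.6166,.0839,.105))"
```

```text
time_s: 5.8
tcp_pos: [0.6172, 0.0848, 0.1219]
ee_rot: [[0.981, -0.196, 0.001], [-0.196, -0.981, 0.0], [0.0, -0.0, -1.0]]
wrist_force: [-0.8, 0.8, -0.7]
finger_gap: 0.387
finger_force: 30.6
tool delta [-0.0004  0.001   0.0169]
y-axis yaw -1.768494452504349 z [ 0.001  0.    -1.   ] F [-0.8  0.8 -0.7] t 5.8 q [-0.28  0.95  0.2   1.44 -0.23  0.78 -1.76]
```

```bash
python3 shift.py '[[[0, 0.001, 0.005], 0], [[0, 0.001, 0.010], 0], [[0, 0.001, 0.013], 0], [[0, 0.001, 0.013], 0]]'; python3 shift.py '[[[0, 0, 0.002], 0], [[0, 0, 0.003], 0], [[0, 0, 0.003], 0]]'
```

```text
time_s: 6.2
tcp_pos: [0.6167, 0.0834, 0.1079]
ee_rot: [[0.98, -0.197, -0.001], [-0.197, -0.98, 0.0], [-0.001, 0.0, -1.0]]
wrist_force: [0.2, 0.8, -0.7]
finger_gap: 0.387
finger_force: 30.6
time_s: 6.5
tcp_pos: [0.6169, 0.0834, 0.1053]
ee_rot: [[0.98, -0.197, -0.0], [-0.197, -0.98, 0.0], [-0.0, -0.0, -1.0]]
wrist_force: [0.3, -0.7, -2.2]
finger_gap: 0.39
finger_force: 30.6
```

```bash
python3 shift.py '[[[0, 0, 0.001], 0], [[0, 0, 0.002], 0], [[0, 0, 0.002], 0]]'
```

```text
time_s: 6.8
tcp_pos: [0.6172, 0.0833, 0.1039]
ee_rot: [[0.98, -0.197, 0.001], [-0.197, -0.98, 0.0], [0.001, -0.0, -1.0]]
wrist_force: [-1.9, -0.1, 8.4]
finger_gap: 0.381
finger_force: 31.5
```

```bash
python3 shift.py '[[[0, 0, 0], 0], [[0, 0, 0], 0], [[0, 0, 0], 0]]' 0.55; python3 shift.py '[[[0, 0, 0], 0], [[0, 0, 0], 0], [[0, 0, 0], 0], [[0, 0, 0], 0], [[0, 0, 0], 0]]' 1.0;  python3 shift.py '[[[0, 0, -0.04], 0], [[0, 0, -0.08], 0], [[0, 0, -0.13], 0], [[0, 0, -0.18], 0], [[0, 0, -0.21], 0], [[0, 0, -0.21], 0]]'; python3 - <<'E'
from h import *
to((.436,.1,.31))
t=cv2.resize(env.read_camera("top")[140:230,220:380,::-1],(640,360),interpolation=cv2.INTER_CUBIC)
cv2.imwrite("pics/t3.png",t)
i=env.read_camera("side")[200:290,195:300,::-1];cv2.imwrite("pics/s3.png",cv2.resize(i,None,fx=5,fy=5,interpolation=cv2.INTER_CUBIC))
E
```

```text
time_s: 7.1
tcp_pos: [0.6169, 0.0834, 0.1033]
ee_rot: [[0.98, -0.197, -0.0], [-0.197, -0.98, 0.0], [-0.0, -0.0, -1.0]]
wrist_force: [-0.9, -0.1, -0.2]
finger_gap: 0.547
finger_force: 0.0
time_s: 7.6
tcp_pos: [0.6169, 0.0834, 0.1033]
ee_rot: [[0.98, -0.197, -0.0], [-0.197, -0.98, 0.0], [-0.0, -0.0, -1.0]]
wrist_force: [0.1, -0.8, -0.0]
finger_gap: 0.998
finger_force: 0.0
time_s: 8.2
tcp_pos: [0.6179, 0.0833, 0.3175]
ee_rot: [[0.98, -0.197, 0.006], [-0.197, -0.98, 0.001], [0.006, -0.002, -1.0]]
wrist_force: [0.4, 0.3, -0.7]
finger_gap: 1.001
finger_force: 0.0
tool delta [-0.1817  0.0194  0.0064]
y-axis yaw -1.7690337484630578 z [ 0.006  0.001 -1.   ] F [ 0.4  0.3 -0.7] t 8.2 q [-0.3   0.74  0.26  1.18 -0.19  1.24 -1.81]
```

View pics/s3.png

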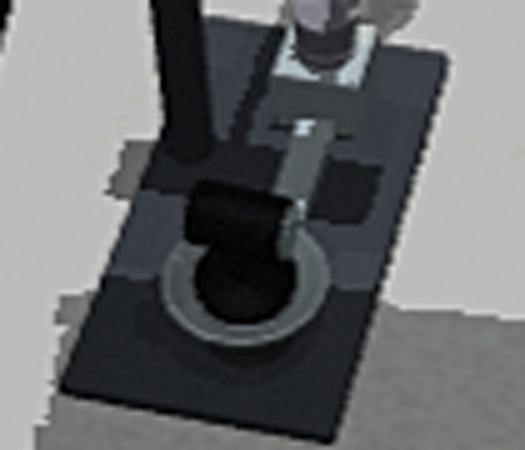

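The webcam is seated upright and central in the cup. Tilting isn't available through shift.py, so I'll reach in beside the boom with the tool vertical and the fingers open. The far finger can then hook the handle and pull it. First I'll check how much clearance the wrist has.

```bash
python3 - <<'E'
from h import *
for z in(.186,.24,.30,.33,.36,.376,.40,.43,.46): 
    p=proj("side",[.615,.083,z])[0]; d=(M["side"]["world_to_cam"]@[.615,.083,z,1])[2]
    print(z,((p-[180,130])*3).round(), "px/100mm crop",(3*508.3*.1/d).round())
print("speaker",ray("top",(426,195),.14),"mouse",ray("top",(388,244),.03))
b=np.array([.5921,-.0844]);a=-1.945;u=np.array([np.cos(a),np.sin(a)]);n=np.array([-u[1],u[0]]);r=.205;print(n)
P=b+r*u
to((.43,.05,.32),(.41,-.22,.32),(*(P-n*.09),.32),(*(P-n*.09),.118),(*(P-n*.026),.118),(*(P-n*.026),.072))
E
```

```text
0.186 [187. 275.] px/100mm crop 124.0
0.24 [183. 228.] px/100mm crop 128.0
0.3 [178. 172.] px/100mm crop 133.0
0.33 [176. 143.] px/100mm crop 136.0
0.36 [173. 112.] px/100mm crop 138.0
0.376 [172.  95.] px/100mm crop 140.0
0.4 [169.  69.] px/100mm crop 142.0
0.43 [167.  36.] px/100mm crop 145.0
0.46 [164.   1.] px/100mm crop 148.0
speaker [ 0.54870951 -0.4401154   0.14      ] mouse [ 0.39941162 -0.34861384  0.03      ]
[ 0.930799   -0.36553142]
tool delta [-0.1766  0.0695 -0.0067]
tool delta [-0.1431  0.3381 -0.0068]
tool delta [-0.1157  0.3554 -0.0068]
tool delta [-0.1158  0.3554  0.1952]
tool delta [-0.0528  0.3667  0.1952]
tool delta [-0.0528  0.3667  0.2412]
y-axis yaw -1.769011607586361 z [ 0.  0. -1.] F [ 0.5  0.2 -0.3] t 8.3 q [-0.3   0.75  0.26  1.18 -0.19  1.23 -1.81]
```

The wrist (radius about 46 mm) would just catch the boom tube if I hooked the handle directly. So I'll first rest the far fingertip on top of the handle and drag it by friction to get clear, then hook it.

```bash
python3 shift.py '[[[-0.045, 0.018, 0], 0], [[-0.09, 0.036, 0], 0], [[-0.135, 0.053, 0], 0], [[-0.177, 0.07, 0], 0], [[-0.172, 0.11, 0], -0.13], [[-0.167, 0.15, 0], -0.26], [[-0.162, 0.19, 0], -0.39], [[-0.157, 0.23, 0], -0.52], [[-0.152, 0.27, 0], -0.65], [[-0.147, 0.31, 0], -0.78]]'
python3 shift.py '[[[0, 0.02, 0], -0.1], [[0, 0.02, 0], -0.2], [[0, 0.02, 0], -0.3], [[0, 0.02, 0], -0.4], [[0, 0.02, 0], -0.5], [[0, 0.02, 0], -0.6], [[0, 0.02, 0], -0.6], [[0, 0.02, 0], -0.6]]'
python3 - <<'E'
from h import *
b=np.array([.5921,-.0844]);a=-1.945;u=np.array([np.cos(a),np.sin(a)]);n=np.array([-u[1],u[0]]);r=.200
P=b+r*u
print(np.arctan2(n[1],n[0]))
to((*(P-n*.10),.30),(*(P-n*.10),.13),(*(P-n*.05),.13),(*(P-n*.05),.10))
E
```

```text
time_s: 9.3
tcp_pos: [0.411, -0.193, 0.3124]
ee_rot: [[0.832, 0.554, -0.002], [0.554, -0.832, 0.001], [-0.001, -0.002, -1.0]]
wrist_force: [1.4, 0.1, -0.0]
finger_gap: 1.003
finger_force: 0.0
time_s: 10.1
tcp_pos: [0.4225, -0.2083, 0.3127]
ee_rot: [[0.382, 0.924, -0.001], [0.924, -0.382, 0.001], [0.0, -0.001, -1.0]]
wrist_force: [0.6, 0.1, 0.2]
finger_gap: 1.0
finger_force: 0.0
-0.37420367320510345
tool delta [-0.0225  0.013   0.0127]
tool delta [-0.0225  0.0132  0.1827]
tool delta [-0.0216  0.0632  0.1826]
tool delta [-0.0216  0.0632  0.2126]
y-axis yaw -0.39211189078323283 z [-0.001  0.001 -1.   ] F [0.6 0.1 0.2] t 10.1 q [ 0.47  0.48 -0.13  1.73  0.07  0.94 -0.08]
```

```bash
python3 shift.py '[[[-0.011, 0.005, 0.045], -0.018], [[-0.022, 0.013, 0.09], -0.018], [[-0.022, 0.013, 0.135], -0.018], [[-0.022, 0.013, 0.175], -0.018], [[-0.022, 0.013, 0.183], -0.018], [[-0.022, 0.03, 0.183], -0.018], [[-0.022, 0.05, 0.183], -0.018], [[-0.022, 0.063, 0.183], -0.018], [[-0.022, 0.063, 0.183], -0.018]]'
python3 - <<'E'
from h import *
b=np.array([.5921,-.0844]);a=-1.945;u=np.array([np.cos(a),np.sin(a)]);n=np.array([-u[1],u[0]]);P=b+.2*u
to((*(P-n*.05),.10))
cv2.imwrite("pics/w4.png",env.read_camera("wrist")[:,:,::-1])
E
```

```text
time_s: 11.0
tcp_pos: [0.474, -0.253, 0.1315]
ee_rot: [[0.364, 0.931, 0.002], [0.931, -0.364, -0.001], [-0.0, 0.002, -1.0]]
wrist_force: [0.2, 0.5, 0.3]
finger_gap: 0.999
finger_force: 0.0
tool delta [ 0.0001 -0.0018  0.0315]
y-axis yaw -0.3723648926477266 z [ 0.002 -0.001 -1.   ] F [0.2 0.5 0.3] t 11.0 q [ 0.48  0.82 -0.1   1.76  0.14  0.57 -0.07]
```

View pics/w4.png

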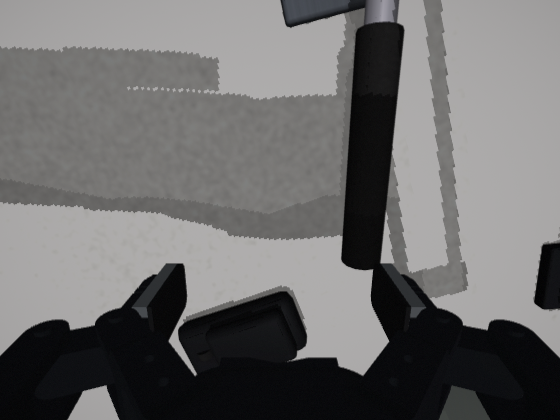

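The wrist view shows the handle running from (380,28) to its end near (362,262), left of the right fingertip at (385,270). I'll check the geometry.

```bash
python3 - <<'E'
from h import *
m=env.camera_model("wrist");s=env.sense();R=s["ee_rot"]
for uv in((361,258),(380,28)):
    d=R@m["mount"][:3,:3]@np.linalg.solve(m["K"],[*uv,1]); o=s["tcp_pos"]+R@m["mount"][:3,3]
    p=o+d*(.078-o[2])/d[2];v=p[:2]-[.5921,-.0844];print(p,"r",np.hypot(*v),"ang",np.arctan2(v[1],v[0]),"in tool",R.T@(p-s["tcp_pos"]))
for z in(0,.006): # open fingertip
  for y in(.0425,.057):
    c=np.linalg.inv(m["mount"])@[0,y,z,1];u=m["K"]@c[:3];print(y,z,u[:2]/u[2])
E
```

```text
[ 0.51597798 -0.28198861  0.078     ] r 0.21174470755815997 ang -1.9385273084656194 in tool [-0.01174141  0.05064963  0.053383  ]
[ 0.56202934 -0.16466023  0.078     ] r 0.08570851475315121 ang -1.9292728790228033 in tool [0.11430073 0.05088102 0.05337239]
0.0425 0 [375.11603689 285.00672373]
0.057 0 [407.90976858 284.99119044]
0.0425 0.006 [371.25326517 278.38738055]
0.057 0.006 [402.74251117 278.37327642]
```

```bash
python3 shift.py '[[[0, 0, 0.01], 0], [[0, 0, 0.02], 0], [[0, 0, 0.03], 0], [[0, 0, 0.03], 0]]'; python3 shift.py '[[[0, 0, 0.002], 0], [[0, 0, 0.004], 0], [[0, 0, 0.004], 0]]'
```

```text
time_s: 11.45
tcp_pos: [0.4719, -0.2522, 0.0988]
ee_rot: [[0.363, 0.932, -0.002], [0.932, -0.363, 0.001], [0.0, -0.002, -1.0]]
wrist_force: [-0.3, -0.1, -1.0]
finger_gap: 1.004
finger_force: 0.0
time_s: 11.75
tcp_pos: [0.4727, -0.2526, 0.0963]
ee_rot: [[0.363, 0.932, 0.0], [0.932, -0.363, 0.0], [0.0, -0.0, -1.0]]
wrist_force: [-0.2, -1.2, -0.1]
finger_gap: 1.003
finger_force: 0.0
```

```bash
python3 shift.py '[[[0, 0, 0.001], 0], [[0, 0, 0.001], 0], [[0, 0, 0.002], 0], [[0, 0, 0.002], 0]]'; python3 shift.py '[[[0, 0, 0.001], 0], [[0, 0, 0.001], 0]]'
```

```text
time_s: 12.15
tcp_pos: [0.4727, -0.2526, 0.0942]
ee_rot: [[0.363, 0.932, -0.0], [0.932, -0.363, 0.0], [0.0, -0.0, -1.0]]
wrist_force: [-0.5, -0.3, 0.0]
finger_gap: 1.004
finger_force: 0.0
time_s: 12.35
tcp_pos: [0.4727, -0.2525, 0.0932]
ee_rot: [[0.363, 0.932, -0.0], [0.932, -0.363, 0.0], [0.0, -0.0, -1.0]]
wrist_force: [-0.2, -0.3, 0.1]
finger_gap: 1.0
finger_force: 0.0
```

```bash
for i in 1 2 3; do python3 shift.py '[[[0, 0, 0.001], 0], [[0, 0, 0.001], 0]]' | grep -E "tcp|wrist"; done
```

```text
tcp_pos: [0.4727, -0.2525, 0.0922]
wrist_force: [0.6, -0.4, -0.0]
tcp_pos: [0.4726, -0.2526, 0.0912]
wrist_force: [-0.5, -0.8, 1.1]
tcp_pos: [0.4726, -0.2527, 0.0902]
wrist_force: [-0.3, -0.8, 1.5]
```

```bash
python3 shift.py '[[[0, 0, 0.001], 0], [[0, 0, 0.001], 0]]' | grep -E "tcp|wrist"; python3 shift.py '[[[0, 0, 0.001], 0], [[0, 0, 0.001], 0]]' | grep -E "tcp|wrist";
```

```text
tcp_pos: [0.4726, -0.2527, 0.0892]
wrist_force: [0.2, -1.2, 2.4]
tcp_pos: [0.4727, -0.2527, 0.0883]
wrist_force: [-1.1, -1.9, 3.0]
```

Light contact with the handle top. I'll press slightly more and drag.

```bash
python3 shift.py '[[[0, 0, 0.001], 0], [[0, 0, 0.002], 0], [[0, -0.004, 0.003], 0.02], [[0, -0.009, 0.003], 0.04], [[0, -0.014, 0.003], 0.06], [[0, -0.02, 0.003], 0.09], [[0, -0.026, 0.003], 0.12], [[0, -0.032, 0.003], 0.15], [[0.001, -0.038, 0.003], 0.18], [[0.002, -0.044, 0.003], 0.21]]'
python3 - <<'E'
from h import *
s=env.sense();print(s["wrist_force"])
cv2.imwrite("pics/w5.png",env.read_camera("wrist")[:,:,::-1])
E
```

```text
time_s: 14.35
tcp_pos: [0.4319, -0.2345, 0.0853]
ee_rot: [[0.551, 0.834, -0.0], [0.834, -0.551, 0.0], [0.0, -0.0, -1.0]]
wrist_force: [-0.4, 0.5, -0.2]
finger_gap: 0.996
finger_force: 0.0
[-0.36323457  0.45831186 -0.23558741]
```

View pics/w5.png

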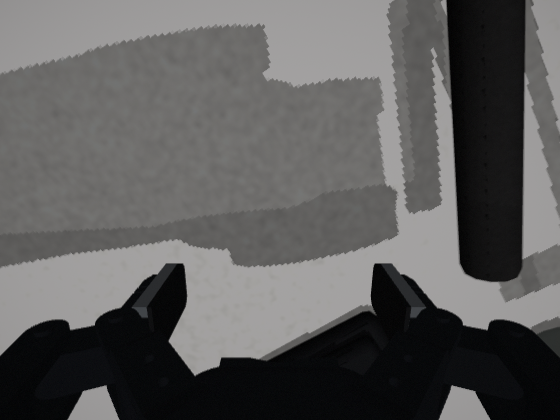

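The finger slipped off, and the handle now lies to the right at about (491,270). I'll work from numbers from here.

```bash
cat >> h.py <<'E'
def wray(uv,z=.078,s=None):
    m=env.camera_model("wrist");s=s or env.sense();R=s["ee_rot"]
    d=R@m["mount"][:3,:3]@np.linalg.solve(m["K"],[*uv,1]); o=s["tcp_pos"]+R@m["mount"][:3,3]
    p=o+d*(z-o[2])/d[2];v=p[:2]-[.5921,-.0844];print(uv,p.round(4),"r",np.hypot(*v).round(4),"ang",np.arctan2(v[1],v[0]).round(4),"in tool",(R.T@(p-s["tcp_pos"])).round(4))
E
python3 - <<'E'
from h import *
for uv in((491,268),(486,20)): wray(uv)
E
```

```text
(491, 268) [ 0.5153 -0.2841  0.078 ] r 0.214 ang -1.938 in tool [0.0046 0.0977 0.0072]
(486, 20) [ 0.5535 -0.1884  0.078 ] r 0.1109 ang -1.9261 in tool [0.1055 0.0767 0.0072]
```

```bash
python3 shift.py '[[[0, 0, -0.015], -0.05], [[0, 0, -0.03], -0.11], [[0, 0, -0.03], -0.16], [[0, 0, -0.03], -0.22], [[0, 0, -0.03], -0.22]]' | head -2; python3 - <<'E'
from h import *
b=np.array([.5921,-.0844]);a=-1.935;u=np.array([np.cos(a),np.sin(a)]);n=np.array([-u[1],u[0]]);P=b+.203*u
to((*(P-n*.036),.115),(*(P-n*.036),.095))
E
```

```text
time_s: 14.9
tcp_pos: [0.4323, -0.2347, 0.1149]
tool delta [-0.0059  0.0598 -0.0002]
tool delta [-0.0059  0.0598  0.0198]
y-axis yaw -0.3598164308967803 z [-0.  0. -1.] F [ 0.3 -0.6 -0.1] t 14.9 q [ 0.48  0.81 -0.09  1.93  0.16  0.41 -0.08]
```

```bash
python3 shift.py '[[[-0.006, 0.02, 0], 0], [[-0.006, 0.04, 0], 0], [[-0.006, 0.05, 0], 0], [[-0.006, 0.055, 0], 0], [[-0.006, 0.06, 0], 0], [[-0.006, 0.06, 0], 0]]' | grep -E "tcp|wrist"; python3 shift.py '[[[0, 0, 0.008], 0], [[0, 0, 0.016], 0], [[0, 0, 0.021], 0], [[0, 0, 0.021], 0]]' | grep -E "tcp|wrist"; python3 shift.py '[[[0, 0, 0.002], 0], [[0, 0, 0.002], 0]]'| grep -E "tcp|wrist"; python3 shift.py '[[[0, 0, 0.002], 0], [[0, 0, 0.002], 0]]'| grep -E "tcp|wrist"
```

```text
tcp_pos: [0.4865, -0.2615, 0.1151]
wrist_force: [0.2, -1.8, 0.6]
tcp_pos: [0.486, -0.2613, 0.0934]
wrist_force: [-0.1, -0.5, -0.6]
tcp_pos: [0.4864, -0.2615, 0.0922]
wrist_force: [-0.3, 0.5, 0.4]
tcp_pos: [0.4864, -0.2615, 0.0902]
wrist_force: [-0.7, -0.4, 0.5]
```

Now I'll wedge down while drawing slightly toward the robot.

```bash
for i in 1 2 3 4; do python3 shift.py '[[[0, 0, 0.001], 0], [[0, 0, 0.002], 0], [[0, 0, 0.002], 0]]'| grep -E "tcp|wrist"; done
```

```text
tcp_pos: [0.4864, -0.2616, 0.0882]
wrist_force: [-0.3, 0.1, 0.6]
tcp_pos: [0.4864, -0.2616, 0.0862]
wrist_force: [-0.6, -0.7, 2.5]
tcp_pos: [0.4864, -0.2616, 0.0842]
wrist_force: [-0.7, -2.2, 3.3]
tcp_pos: [0.4864, -0.2616, 0.0822]
wrist_force: [0.3, -0.7, 4.7]
```

```bash
python3 shift.py '[[[0, -0.002, 0.001], 0], [[0, -0.004, 0.002], 0.01], [[0, -0.006, 0.003], 0.02], [[0, -0.008, 0.004], 0.03], [[0, -0.008, 0.004], 0.03]]'| grep -E "tcp|wrist|gap"; python3 - <<'E'
from h import *
s=env.sense();im=env.read_camera("wrist")
g=im.max(2)
for v in(40,120,200,240): print(v,"".join("#" if x<45 else "." for x in g[v,280:560:4]), g[v,300:560:20])
E
```

```text
tcp_pos: [0.4786, -0.2583, 0.0781]
wrist_force: [1.0, -0.7, 0.9]
finger_gap: 0.999
40 .................#################.................................... [181 181 124  21  29  27 178 178 122 128 175 174 172]
120 ...............################....................................... [126 129  11  16  18  12 181 182 181 128 180 178 177]
200 .............###############.......................................... [133 129  14  16  17 129 183 183 183 129 181 180 179]
240 ............##############............................................ [115 113  13  15  10 111 116 183 182 128 181 180 179]
```

```bash
python3 - <<'E'
from h import *
for uv in((380,40),(369,120),(361,200),(354,240)): wray(uv)
E
```

```text
(380, 40) [ 0.549  -0.1821  0.078 ] r 0.1068 ang -1.9866 in tool [0.0974 0.0358 0.0001]
(369, 120) [ 0.537  -0.2067  0.078 ] r 0.1342 ang -1.9941 in tool [0.0701 0.0342 0.0001]
(361, 200) [ 0.5244 -0.2354  0.078 ] r 0.1655 ang -1.9923 in tool [0.0387 0.0334 0.0001]
(354, 240) [ 0.5162 -0.2509  0.078 ] r 0.183 ang -1.9985 in tool [0.0213 0.0318 0.0001]
```

Hooked: the handle is at -1.993 rad, resting on the far pad. I'll work out the arc.

```bash
cat >> h.py <<'E'
def arc(A,r,off=.031,z=.068):
    s=env.sense();R=s["ee_rot"];y0=np.arctan2(R[1,1],R[0,1]);b=np.array([.5921,-.0844])
    for a,rr in zip(A,r):
        u=np.array([np.cos(a),np.sin(a)]);n=np.array([-u[1],u[0]]);p=b+rr*u-n*off
        print(round(a,3),p.round(3),"row",(R.T@(np.r_[p,z]-s["tcp_pos"])).round(3),"turn",round((y0-(a+np.pi/2)+np.pi)%(2*np.pi)-np.pi,3))
E
python3 - <<'E'
from h import *
arc(-1.993-np.arange(1,11)*.07,np.linspace(.2,.165,10))
E
```

```text
-2.063 [ 0.47  -0.246] row [ 0.008 -0.013  0.01 ] turn 0.102
-2.133 [ 0.461 -0.234] row [ 0.016 -0.025  0.01 ] turn 0.172
-2.203 [ 0.454 -0.221] row [ 0.025 -0.038  0.01 ] turn 0.242
-2.273 [ 0.447 -0.208] row [ 0.034 -0.049  0.01 ] turn 0.312
-2.343 [ 0.441 -0.195] row [ 0.044 -0.059  0.01 ] turn 0.382
-2.413 [ 0.437 -0.181] row [ 0.055 -0.068  0.01 ] turn 0.452
-2.483 [ 0.433 -0.168] row [ 0.066 -0.076  0.01 ] turn 0.522
-2.553 [ 0.431 -0.155] row [ 0.078 -0.084  0.01 ] turn 0.592
-2.623 [ 0.43  -0.141] row [ 0.09 -0.09  0.01] turn 0.662
-2.693 [ 0.43  -0.128] row [ 0.102 -0.095  0.01 ] turn 0.732
```

```bash
python3 shift.py '[[[0.008, -0.013, 0.005], 0.1], [[0.016, -0.025, 0.01], 0.17], [[0.025, -0.038, 0.01], 0.24], [[0.034, -0.049, 0.01], 0.31], [[0.044, -0.059, 0.01], 0.38], [[0.055, -0.068, 0.01], 0.45], [[0.066, -0.076, 0.01], 0.52], [[0.078, -0.084, 0.01], 0.59], [[0.09, -0.09, 0.01], 0.66], [[0.102, -0.095, 0.01], 0.73]]'; cat >> h.py <<'E'
def look():
    g=env.read_camera("wrist").max(2);P=[]
    for v in range(5,245,20):
        k=np.flatnonzero(g[v]<45); 
        if len(k)==0: continue
        runs=np.split(k,np.flatnonzero(np.diff(k)>2)+1); q=max(runs,key=len)
        if 40<len(q)<110: P.append(((q[0]+q[-1])/2,v))
    print(len(P)); [wray(p) for p in P[::3]]
E
python3 - <<'E'
from h import *
look()
E
```

```text
time_s: 19.05
tcp_pos: [0.4296, -0.1278, 0.0682]
ee_rot: [[0.902, 0.432, -0.001], [0.432, -0.902, 0.0], [-0.001, -0.0, -1.0]]
wrist_force: [-0.8, -2.2, 0.1]
finger_gap: 0.999
finger_force: 0.9
8
(np.float64(373.0), 85) [ 0.5173 -0.1199  0.078 ] r 0.0828 ang -2.6984 in tool [ 0.0816  0.0325 -0.0099]
(np.float64(367.0), 145) [ 0.4991 -0.1281  0.078 ] r 0.1027 ang -2.7026 in tool [ 0.0616  0.032  -0.0099]
(np.float64(362.0), 205) [ 0.479  -0.1375  0.078 ] r 0.1249 ang -2.7026 in tool [ 0.0394  0.0319 -0.0099]
```

```bash
python3 - <<'E'
from h import *
arc(-2.702-np.arange(1,11)*.05,np.linspace(.164,.158,10),.031)
E
```

```text
-2.752 [ 0.429 -0.118] row [ 0.002 -0.007  0.   ] turn 0.055
-2.802 [ 0.428 -0.11 ] row [ 0.005 -0.015  0.   ] turn 0.105
-2.852 [ 0.427 -0.101] row [ 0.008 -0.023  0.   ] turn 0.155
-2.902 [ 0.427 -0.093] row [ 0.012 -0.031  0.   ] turn 0.205
-2.952 [ 0.428 -0.084] row [ 0.016 -0.038  0.   ] turn 0.255
-3.002 [ 0.429 -0.076] row [ 0.02  -0.045  0.   ] turn 0.305
-3.052 [ 0.43  -0.068] row [ 0.025 -0.052  0.   ] turn 0.355
-3.102 [ 0.432 -0.06 ] row [ 0.03  -0.059  0.   ] turn 0.405
-3.152 [ 0.434 -0.052] row [ 0.035 -0.065  0.   ] turn 0.455
-3.202 [ 0.436 -0.044] row [ 0.041 -0.071  0.   ] turn 0.505
```

```bash
python3 shift.py '[[[0.001, -0.004, 0], 0.03], [[0.002, -0.007, 0], 0.055], [[0.003, -0.011, 0], 0.08], [[0.005, -0.015, 0], 0.105], [[0.006, -0.019, 0], 0.13], [[0.006, -0.019, 0], 0.13]]' | grep -E "time|tcp|wrist"; python3 shift.py '[[[0.001, -0.002, 0], 0.012], [[0.002, -0.004, 0], 0.025], [[0.002, -0.004, 0], 0.025]]'| grep -E "tcp|wrist";python3 shift.py '[[[0.001, -0.002, 0], 0.012], [[0.002, -0.004, 0], 0.025], [[0.002, -0.004, 0], 0.025]]'| grep -E "tcp|wrist"
```

```text
time_s: 19.7
tcp_pos: [0.4269, -0.108, 0.0683]
wrist_force: [-0.3, -0.9, -0.0]
tcp_pos: [0.4278, -0.1039, 0.0683]
wrist_force: [-0.7, -1.7, 1.2]
tcp_pos: [0.4285, -0.0995, 0.0683]
wrist_force: [0.1, -3.1, -0.5]
```

```bash
for i in 1 2 3; do python3 shift.py '[[[0.001, -0.002, 0], 0.012], [[0.002, -0.004, 0], 0.025], [[0.002, -0.004, 0], 0.025]]'| grep -E "tcp|wrist"; done; python3 -c "
from h import *
look()"
```

```text
tcp_pos: [0.4293, -0.0954, 0.0683]
wrist_force: [-0.7, -5.0, -0.1]
tcp_pos: [0.4301, -0.0915, 0.0683]
wrist_force: [-3.2, -8.7, 0.9]
tcp_pos: [0.4311, -0.0875, 0.0683]
wrist_force: [-3.5, -13.3, 1.1]
7
(np.float64(367.5), 105) [ 0.511 -0.104  0.078] r 0.0834 ang -2.9045 in tool [ 0.0753  0.0314 -0.0097]
(np.float64(362.0), 165) [ 0.4906 -0.1076  0.078 ] r 0.1041 ang -2.9168 in tool [ 0.0546  0.031  -0.0097]
(np.float64(359.0), 225) [ 0.4681 -0.1126  0.078 ] r 0.1271 ang -2.9182 in tool [ 0.0315  0.0316 -0.0096]
```

The bolt has come tight, so I'll go on in small steps.

```bash
for i in 1 2 3; do python3 shift.py '[[[0.0005, -0.0015, 0], 0.01], [[0.001, -0.002, 0], 0.012]]'| grep -E "tcp|wrist"; done
```

```text
tcp_pos: [0.4316, -0.0855, 0.0683]
wrist_force: [-3.7, -12.7, 0.4]
tcp_pos: [0.4322, -0.0832, 0.0683]
wrist_force: [-5.4, -12.7, 0.7]
tcp_pos: [0.4328, -0.081, 0.0683]
wrist_force: [-4.8, -11.1, 0.7]
```

The detent has let go and resistance is falling. I'll follow it gently.

```bash
for i in 1 2 3 4; do python3 shift.py '[[[0, -0.002, 0], 0.02], [[0.001, -0.004, 0], 0.035], [[0.001, -0.004, 0], 0.035]]'| grep -E "tcp|wrist"; done
```

```text
tcp_pos: [0.4333, -0.0764, 0.0683]
wrist_force: [-3.2, -6.9, -0.2]
tcp_pos: [0.434, -0.0719, 0.0683]
wrist_force: [-2.3, -4.7, 0.4]
tcp_pos: [0.4348, -0.0672, 0.0683]
wrist_force: [0.6, -0.4, -0.3]
tcp_pos: [0.4357, -0.0633, 0.0683]
wrist_force: [0.1, 0.3, 0.2]
```

```bash
python3 shift.py '[[[0, 0, 0], 0], [[0, 0, 0], 0], [[0, 0, 0], 0]]'| grep -E "tcp|wrist|rot|gap"; python3 -c "
from h import *
look()
g=env.read_camera('wrist').max(2)
for v in(100,160,220): print(''.join('#' if x<45 else '.' for x in g[v,160:440:4]))"
```

```text
tcp_pos: [0.4355, -0.0638, 0.0683]
ee_rot: [[1.0, 0.019, -0.0], [0.019, -1.0, 0.0], [-0.0, -0.0, -1.0]]
wrist_force: [-0.1, -0.3, 1.0]
finger_gap: 1.002
7
(np.float64(354.0), 105) [ 0.5114 -0.0892  0.078 ] r 0.0808 ang -3.0819 in tool [ 0.0754  0.0268 -0.0097]
(np.float64(352.0), 165) [ 0.4908 -0.0903  0.078 ] r 0.1015 ang -3.0837 in tool [ 0.0547  0.0275 -0.0097]
(np.float64(339.0), 225) [ 0.4677 -0.0872  0.078 ] r 0.1245 ang -3.1189 in tool [ 0.0317  0.024  -0.0097]
......................................................................
........................................#################.............
.....................................#################................
```

```bash
python3 - <<'E'
from h import *
m=env.camera_model("wrist");s=env.sense();R=s["ee_rot"];g=env.read_camera("wrist").max(2).astype(int)
o=s["tcp_pos"]+R@m["mount"][:3,3]
def w(uv,z=.078):
    d=R@m["mount"][:3,:3]@np.linalg.solve(m["K"],[*uv,1]);return o+d*(z-o[2])/d[2]
for v in range(100,246,10):
    k=np.flatnonzero(g[v,250:440]<45)+250
    if len(k): print(v,k[0],k[-1],len(k),w(((k[0]+k[-1])/2,v))[:2].round(4))
E
```

```text
100 343 343 1 [ 0.513  -0.0853]
110 329 394 66 [ 0.5098 -0.0919]
120 327 396 70 [ 0.5065 -0.0923]
130 325 394 70 [ 0.5031 -0.0919]
140 323 392 70 [ 0.4997 -0.0915]
150 321 389 69 [ 0.4961 -0.0909]
160 320 387 68 [ 0.4926 -0.0906]
170 318 384 67 [ 0.4889 -0.09  ]
180 316 382 67 [ 0.4852 -0.0896]
190 314 379 66 [ 0.4814 -0.089 ]
200 312 377 66 [ 0.4776 -0.0886]
210 310 375 66 [ 0.4737 -0.0881]
220 308 372 65 [ 0.4697 -0.0874]
230 306 370 65 [ 0.4656 -0.087 ]
240 305 367 63 [ 0.4615 -0.0865]
```

The geometry gives a bend of about 0.42 rad, so the handle is fully broken over and clear of both pads. I'll rise and retreat.

```bash
python3 shift.py '[[[0, 0.006, 0], 0], [[0, 0.006, -0.01], 0], [[0, 0.006, -0.03], 0], [[0, 0.006, -0.07], 0], [[0, 0.006, -0.12], 0], [[0, 0.006, -0.16], 0], [[0, 0.006, -0.2], 0], [[0, 0.006, -0.2], 0], [[0, 0.006, -0.2], 0]]'; python3 - <<'E'
from h import *
g=env.read_camera("wrist").max(2); t=env.read_camera("top").astype(int);s=env.read_camera("side").astype(int)
t0=cv2.imread("pics/top0.png")[:,:,::-1].astype(int)
for n,z,c in(("mouse",.02,(388,244)),("mug",.05,(138,211)),("driver",0,(238,255)),("speaker",0,(426,195)),("tin",0,(171,165)),("figure",0,(403,156))):
    x,y=c;print(n,np.abs(t-t0)[y-18:y+18,x-18:x+18].mean().round(1))
# side webcam dark blob now vs seated image
i=cv2.resize(s[200:290,195:300].astype(np.uint8),None,fx=5,fy=5,interpolation=cv2.INTER_CUBIC)[:,:,::-1].astype(int)
print("webcam area diff",np.abs(i-cv2.imread("pics/s3.png").astype(int))[170:350,150:340].mean())
st=env.sense();print(st["wrist_force"],st["qd"].round(3),st["time_s"])
E
```

```text
time_s: 24.4
tcp_pos: [0.4356, -0.0697, 0.2692]
ee_rot: [[1.0, 0.019, 0.001], [0.019, -1.0, 0.001], [0.001, -0.0, -1.0]]
wrist_force: [0.0, -1.0, -0.7]
finger_gap: 0.998
finger_force: 0.0
mouse 6.0
mug 7.5
driver 25.9
speaker 5.9
tin 7.4
figure 7.2
webcam area diff 14.580233918128656
[-0.44297574  0.06796106 -1.23020907] [ 0.003  0.007 -0.    -0.003 -0.    -0.    -0.002] 24.55
```

```bash
python3 - <<'E'
from h import *
s=env.read_camera("side")
i=cv2.resize(s[200:290,195:300],None,fx=5,fy=5,interpolation=cv2.INTER_CUBIC)[:,:,::-1];j=cv2.imread("pics/s3.png")
for k in(i,j):
    q=k[175:330,185:305].max(2)<38; y,x=np.nonzero(q); print(q.sum(),x.mean(),y.mean())
print(env.job_done())
E
```

```text
12837 53.290488431876604 73.06621484770585
13268 53.46826952065119 72.01914380464275
the job is handed in; nothing more can be done
None
```

The webcam is seated upright in the cup and let go. The wrench handle is broken over at about 0.42 rad by camera measurement, reached with about 14 N peak pull and no pull after it broke over, and the job was handed in at about 24.6 s; camera differences showed no sign that other desk items moved, except the screwdriver, whose check was inconclusive (probably the arm or its shadow in view).

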